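# Line up a foil-stamped canister and the scanner head for reading

## Task

The stamped canister leans in its cup and has to be read by the scanner beside it. Swivel the scanner head by its orange grip bar so that its window looks straight at the canister, and turn the canister so that its gold mark squarely faces the scanner. Leave the canister fully seated in the cup and do not disturb the foil reel, the green-lidded canister or the screwdriver.

Things in the scene. Friction and masses are not known exactly. Their poses are not given: they have to be found in the camera images.
- canister: Loose white cylindrical canister, 62 mm in diameter and 120 mm tall, dark blue lid (top 20 mm), about 0.35 kg. Origin at the centre of its underside, z along its axis towards the lid, x towards its gold stamped mark (about 20 mm wide, 40 to 96 mm above the underside, with a short blue bar across it); a gold bar on the lid also runs from the centre towards the mark. It stands in the cup.
- cup: Fixed aluminium cup, inside 65 mm wide and 35 mm deep, outside 75 mm, leaning 30 degrees from vertical towards the front of the stand (roughly towards the robot). Origin at the centre of its inner floor (75 mm above the table), z along its axis out of the mouth. The seated canister stands 85 mm out of it, with its origin at the cup's and their z axes together, and turns freely by hand in it.
- stand: Fixed low white housing with a blue front panel that carries the cup, 210 x 170 x 36 mm, front at its -x. Origin under its centre, on the table.
- head (a joint): Swivel of the scanner head about its upright post, rad, anticlockwise from above positive, -2.6 to 2.6; it stays where it is left (about 0.12 Nm to turn).
- head_eye (a point): Point on the swivel axis in the scanner head, 130 mm above the table, at the height of the window. x is the direction the window looks, z up. The head is a black box 64 x 56 x 62 mm (from 98 to 160 mm above the table) on a 26 mm post with a 96 mm round foot, its window red-framed. The scanner stands on one side of the cup, either left or right.
- head_grip (a point): Top centre of the orange grip bar on the scanner head, on the swivel axis, 196 mm above the table. x is the looking direction. The bar is 56 mm long along x, 12 mm thick and 36 mm tall; a white tab marks its window end.
- canister_mid (a point): Point on the canister's axis, 65 mm above its underside, at the height of the mark.
- reel: Bystander: loose foil reel on a blue stand, foot 100 x 110 mm, 130 mm tall, 1.5 kg, on the other side of the cup from the scanner. Origin under its centre.
- spare: Bystander: loose upright white canister with a green band and lid, no mark, 62 mm in diameter, 120 mm tall. Origin under its centre.
- screwdriver: Bystander: loose screwdriver lying on the table, 200 mm long, along its x.
There are look-alikes about, which are no part of the job. Leave any purple or red look-alike of the canister alone. There is more than one size of the part that bears head; the job needs the larger.

How it is judged:
By the outcome, as a careful person would: the job done as asked, in the order asked, and still so for the second after the job is handed in, with the robot touching nothing.
It also fails if it takes over 61 s, if anything falls off the work surface, if the arm or the gripper's body presses on something with over 40 N, if the wrist force passes 120 N, or if a joint passes its speed limit or range.

## Robot

A 7-joint arm with a two-finger parallel gripper is mounted at the origin on the work surface. World frame = base frame: x ahead of the robot, y to its left, z up, the work surface at z = 0. Lengths are in m, angles in rad, forces in N, time in s.
With the tool pointing down it reaches from about 0.4 to 0.875 m from the base axis. Payload 19.3 kg.
Tool frame: the origin (TCP) lies midway between the tips of the shut fingers; the grasp point (between the pads) lies 19 mm behind it; z points along the fingers, y is the line along which they close (so a half turn about z gives the same grasp; the last joint's range is limited). The gripper opens to 85 mm and grips with 20 to 120 N. Pads are 22 mm wide; open, the fingers measure 114 mm over their backs; the gripper's body (76 mm by 85 mm) begins 54 mm behind the grasp point. The pads swing forward as they close: fully open they stand 13 mm farther back than shut.
Start: joints at [-1.201, 0.521, -0.036, 1.599, 0.021, 1.021, -0.113], TCP at [0.266, 0.566, 0.231] pointing down, gripper open.
Joint ranges: [-2.91, 2.91], [-0.3, 2.13], [-1.5, 1.42], [0.17, 2.43], [-1.26, 4.41], [0.16, 1.93], [-2.52, 2.52]. Speed limits (rad/s): [1.89, 1.89, 2.39, 2.39, 3.01, 3.01, 3.01].

## Interface

Orientations are given as a rotation vector (axis times angle).
In Python, from workcell import ctrl, solver, state, optics, spotter gives the robot as it stands. Calls block until the motion is done:
- ctrl.goto(position, orientation): joint-space move of the TCP to a pose.
- ctrl.line_to(position, ori=None, feed=0.15, force_limit=None): straight line of the TCP; ori=None keeps the orientation; feed is the mean speed in m/s. With force_limit (N) it stops when the force on the tool has changed by that much, and returns True; else False.
- ctrl.goto_joints(angles): joint-space move.
- ctrl.ungrasp() and ctrl.gripper_close(grasp_force=None): open the fingers fully, or close them until they stop; grasp_force is the grip in N (None keeps the last).
- ctrl.sleep(seconds).
- solver.solve_ik(position, orientation): joint angles nearest the present ones, or None.
- state(): the state.
- optics.read_camera(name): name is "scene" or "top" or "wrist"; returns (picture, depth): 384x512x3 uint8, blue, green, red; 384x512 float32, m along the optical axis (not along the pixel's ray), 0 where there is no reading.
- optics.camera_model(name): a dict with "mtx" (3x3 intrinsics, pixels), "rvec" (rotation vector, rad) and "tvec" (3), from world to camera coordinates, as OpenCV has them; the wrist camera has in their place "mount" (4x4, takes a point from camera to tool coordinates, whose origin is the TCP and whose axes are the flange's). Camera axes: x right, y down, z forward; pixel columns grow to the right and rows downward; lengths in m; the calibration is good to about 2 mm. The wrist camera is an equidistant fisheye: a pixel r from the principal point sees the ray r / f radians off the axis. A picture is of the moment at which its call begins: read the wrist's pose just before it. camera_model takes no time and is no camera call.
A pose or a line that the arm cannot do raises ctrl.PlanningError and nothing moves.
- ctrl.hand_in(): hands the job in; it is judged then, once.
Trained networks look in the newest picture that a camera, given by its name, has taken for a name from the list of things; names that differ only in an ending like _2 or _b are one class to them, and where a whole thing is asked for, a point or a joint stands for the part that bears it (a point fixed in the world has none). Each returns a list of dicts, best first, with "conf" (0 to 1); they miss things now and then, are a little off and sometimes report something else, mostly with a low value. They report only what shows in the picture. A call takes as long as a camera call. They do not tell look-alikes from the thing itself.
- spotter.masks_of(camera, target): "pixels" (384x512 bool, what is visible of it) and "at" ([column, row] in pixels, amid what is visible of it).
The state is a dict: "t": time; "q": joint angles; "joint_velocities": joint speeds; "joint_torque": joint torques, N m; "tool_pos": TCP position; "tool_rot": TCP orientation; "wrist_force": force on the tool from outside, world axes, zero at the start; "ft_torque": the same for the moment, N m; "finger_gap": finger opening in m; "finger_force": force on a finger pad.
Only numpy, scipy, OpenCV 4.12 (cv2) and the standard library are available. Lean on these libraries where they do the work, as an engineer would, in place of code of your own. Each camera call takes 0.05 s, during which the arm holds its last target. There are 200 camera calls.

## Working session

There is one attempt and no reset: what is moved stays moved. The work goes in short steps, each a Python script; the robot and the scene stay as the last script left them, time stands still between calls to the robot, and variables do not carry over. Pictures are saved under pics/ and viewed, at most 10 in all, crops included, and the job is handed in when it is done.

```bash
mkdir -p pics; ls
cat > h.py <<'E'
import numpy as np, cv2
from scipy.spatial.transform import Rotation as R
from workcell import ctrl, solver, state, optics, spotter
def cam(n):
    m=optics.camera_model(n); K=np.array(m['mtx'],float)
    Rc=cv2.Rodrigues(np.array(m['rvec'],float))[0]; return K,Rc,np.array(m['tvec'],float).ravel()
def cloud(n,d):
    K,Rc,t=cam(n); v,u=np.mgrid[:d.shape[0],:d.shape[1]]
    P=np.stack([(u-K[0,2])/K[0,0]*d,(v-K[1,2])/K[1,1]*d,d],-1)
    W=(P-t)@Rc; W[d<=0]=np.nan; return W
E
python3 - <<'E'
from h import *
for n in ['scene','top']:
    p,d=optics.read_camera(n); np.savez(n,p=p,d=d); cv2.imwrite(f'pics/{n}.png',cv2.resize(p,(800,600)))
    W=cloud(n,d)
    for t in ['canister','cup','stand','head','reel','spare','screwdriver']:
        for r in spotter.masks_of(n,t):
            if r['conf']<.3: continue
            Q=W[r['pixels']]; print(n,t,round(r['conf'],2),np.round(r['at']),np.nanmedian(Q,0).round(3),np.nanmin(Q,0).round(3),np.nanmax(Q,0).round(3),r['pixels'].sum())
s=state(); print(s['t'],s['tool_pos'],s['tool_rot'])
E
```

```text
pics
scene canister 0.87 [333. 280.] [ 0.81  -0.096  0.056] [ 0.764 -0.14  -0.001] [ 0.838 -0.017  0.066] 1131
scene canister 0.57 [273. 205.] [ 0.603 -0.06   0.163] [ 0.498 -0.081  0.012] [0.643 0.117 0.197] 858
scene cup 0.89 [286. 229.] [ 0.646 -0.06   0.098] [ 0.586 -0.079 -0.   ] [0.666 0.079 0.125] 456
scene stand 0.71 [262. 238.] [ 0.587 -0.079  0.036] [ 0.45  -0.19  -0.002] [0.697 0.072 0.107] 2880
scene head 0.76 [285. 162.] [0.511 0.109 0.159] [0.353 0.087 0.001] [0.54  0.344 0.2  ] 639
scene head 0.63 [252. 156.] [0.394 0.128 0.111] [0.274 0.113 0.   ] [0.412 0.278 0.146] 311
scene reel 0.73 [218. 267.] [ 0.562 -0.256  0.065] [ 0.469 -0.304 -0.001] [ 0.613 -0.167  0.132] 1951
scene reel 0.5 [288. 228.] [ 0.646 -0.062  0.099] [ 0.585 -0.079  0.037] [ 0.666 -0.017  0.125] 387
scene reel 0.31 [274. 204.] [ 0.604 -0.061  0.164] [ 0.547 -0.081  0.09 ] [ 0.641 -0.021  0.197] 793
scene spare 0.79 [357. 228.] [0.79  0.065 0.094] [0.754 0.053 0.001] [0.816 0.118 0.126] 890
scene spare 0.47 [264. 239.] [ 0.586 -0.078  0.036] [ 0.454 -0.201 -0.001] [0.697 0.052 0.138] 2890
scene scre
[... 471 characters left out ...]
8] [0.703 0.053 0.103] 2736
top stand 0.65 [253. 172.] [ 0.589 -0.045  0.177] [ 0.548 -0.08   0.103] [ 0.643 -0.012  0.201] 567
top head 0.76 [196. 202.] [0.502 0.119 0.161] [ 0.463  0.087 -0.002] [0.542 0.183 0.203] 477
top head 0.76 [193. 242.] [0.39  0.132 0.117] [0.366 0.115 0.086] [0.412 0.155 0.149] 198
top spare 0.88 [212. 114.] [0.775 0.083 0.121] [ 0.754  0.055 -0.001] [0.813 0.129 0.129] 477
top spare 0.48 [311. 187.] [ 0.547 -0.228  0.073] [ 0.493 -0.302 -0.006] [ 0.612 -0.172  0.134] 1042
top screwdriver 0.56 [342. 260.] [ 0.319 -0.323  0.022] [ 0.259 -0.384 -0.007] [ 0.357 -0.241  0.032] 311
0.8 [0.2660938  0.56552477 0.23129987] [-6.85328458e-01 -3.06590320e+00  2.53020985e-06]
```

View pics/scene.png

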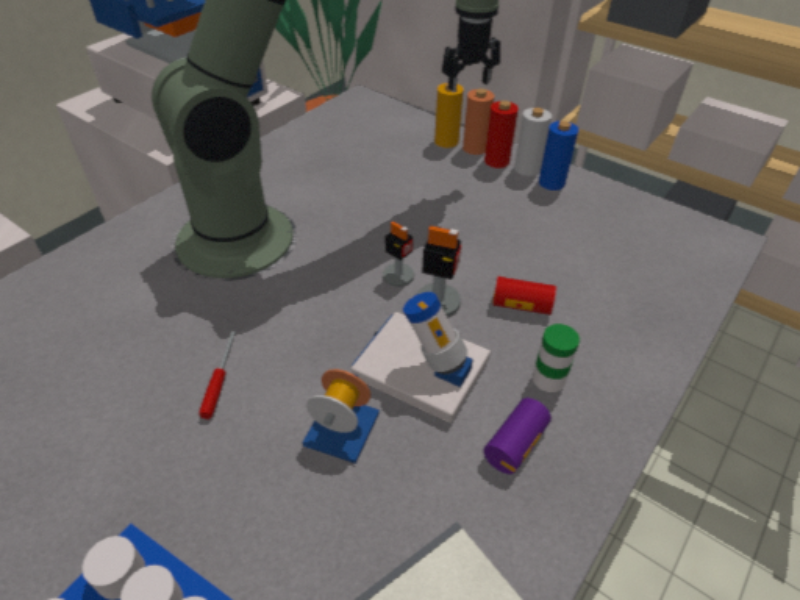

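Run:
```python
import numpy as np,cv2
p=np.load('top.npz')['p']; cv2.imwrite('pics/topc.png',cv2.resize(p[130:270,130:330],None,fx=4,fy=4,interpolation=2))
```

```text
(no output)
```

View pics/topc.png

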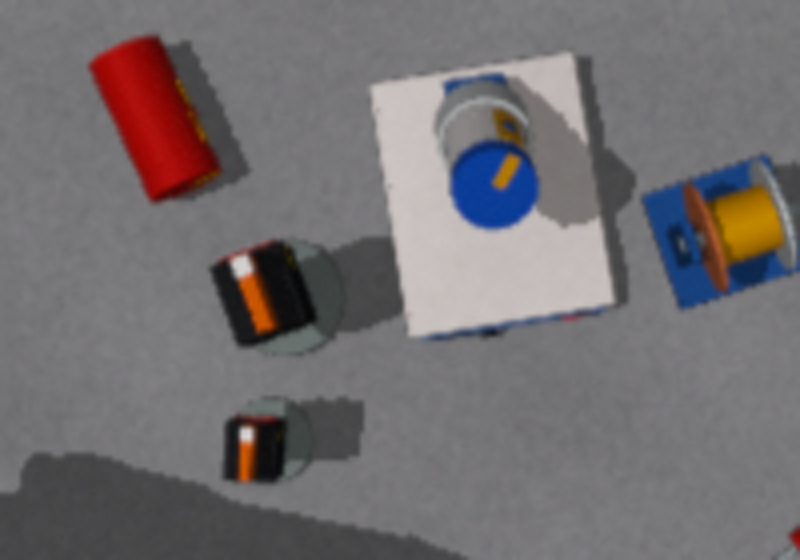

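The top crop shows the seated canister with its blue lid at (495,185), and its mark and lid bar pointing up and right. There are two scanners. The one at crop (262,295) is larger, with a grip top near 0.2 m, which matches 196 mm. The one at (255,450) is smaller, with a top near 0.148 m. The red and purple cylinders are look-alikes lying on the table. The job needs the larger scanner, at about (0.50, 0.12).

```bash
cat > est.py <<'E'
from h import *
from scipy.optimize import least_squares
out={}
clouds={n:(np.load(n+'.npz')['p'],cloud(n,np.load(n+'.npz')['d'])) for n in ['scene','top']}
def rect(Q): 
    r=cv2.minAreaRect(Q[:,:2].astype(np.float32)*1000); return np.array(r[0])/1000,np.array(r[1]),r[2]
for n,(p,W) in clouds.items():
    hsv=cv2.cvtColor(p,cv2.COLOR_BGR2HSV); H,S,V=[hsv[...,i].astype(int) for i in range(3)]
    x,y,z=np.moveaxis(W,-1,0)
    near=(abs(x-.5)<.07)&(abs(y-.12)<.07)
    g=near&(z>.183)&(z<.21); print(n,'grip top',g.sum(),rect(W[g]),np.median(z[g]))
    wt=g&(S<70)&(V>150); og=g&(S>130); print(' tab',W[wt].mean(0).round(4),'orange',W[og].mean(0).round(4),wt.sum())
    st=(abs(x-.58)<.15)&(abs(y+.05)<.14)&(z>.028)&(z<.045)&(S<60); print(' stand',rect(W[st]))
    lid=(abs(x-.58)<.1)&(abs(y+.045)<.06)&(z>.13)&(H>100)&(H<130)&(S>120); print(' lid',lid.sum(),W[lid].mean(0).round(4))
    gold=(abs(x-.58)<.1)&(abs(y+.045)<.06)&(z>.1)&(H>10)&(H<35)&(S>120); Q=W[gold]; print(' gold',gold.sum(),Q[np.argsort(-Q[:,2])][::3].round(3).tolist())
# cylinder fit, both clouds
Q=np.concatenate([W[(abs(W[...,0]-.59)<.1)&(abs(W[...,1]+.045)<.05)&(W[...,2]>.135)] for _,W in clouds.values()])
def axis(yaw): return np.array([-.5*np.cos(yaw),-.5*np.sin(yaw),np.sqrt(.75)])
def f(v):
    a=axis(v[2]); D=Q-np.array([v[0],v[1],.075]); h=D@a; r=np.linalg.norm(D-np.outer(h,a),axis=1)
    return np.where(abs(r-.031)<abs(h-.12),r-.031,h-.12)
s=least_squares(f,[.64,-.04,.15],loss='soft_l1',f_scale=.002); print('cyl',s.x,np.median(abs(s.fun)),len(Q))
E
python3 est.py
```

```text
scene grip top 115 (array([0.5017215 , 0.12250854]), array([55.15286636, 14.61344242]), 20.623598098754883) 0.19454456021678704
 tab [0.5191 0.1299 0.1988] orange [0.4992 0.1189 0.1921] 12
 stand (array([ 0.58014819, -0.04674869]), array([214.64082336, 172.90672302]), 8.582754135131836)
 lid 308 [ 0.5815 -0.0551  0.1805]
 gold 125 [[0.584, -0.054, 0.191], [0.59, -0.058, 0.19], [0.585, -0.06, 0.188], [0.579, -0.056, 0.186], [0.573, -0.053, 0.183], [0.61, -0.066, 0.172], [0.613, -0.057, 0.17], [0.606, -0.061, 0.169], [0.609, -0.065, 0.167], [0.609, -0.06, 0.166], [0.61, -0.062, 0.165], [0.606, -0.065, 0.165], [0.618, -0.054, 0.163], [0.615, -0.054, 0.162], [0.612, -0.06, 0.161], [0.614, -0.062, 0.16], [0.609, -0.069, 0.158], [0.611, -0.062, 0.157], [0.62, -0.052, 0.156], [0.62, -0.056, 0.155], [0.615, -0.063, 0.154], [0.61, -0.065, 0.151], [0.615, -0.067, 0.15], [0.615, -0.067, 0.146], [0.625, -0.054, 0.144], [0.628, -0.053, 0.142], [0.626, -0.063, 0.141], [0.63, -0.05, 0.14], [0.625, -0.052, 0.139], [0.622, -0.062, 0.137], [0.63, -0.05, 0.136], [0.625, -0.062, 0.135], [0.623, -0.063, 
[... 372 characters left out ...]
] orange [0.4947 0.1193 0.1953] 19
 stand (array([ 0.58253351, -0.0471959 ]), array([212.10011292, 169.64155579]), 8.283052444458008)
 lid 331 [ 0.5754 -0.0475  0.1816]
 gold 55 [[0.591, -0.057, 0.201], [0.594, -0.062, 0.194], [0.589, -0.057, 0.191], [0.581, -0.051, 0.191], [0.586, -0.057, 0.189], [0.584, -0.06, 0.188], [0.584, -0.054, 0.186], [0.575, -0.051, 0.184], [0.578, -0.057, 0.183], [0.611, -0.054, 0.174], [0.609, -0.066, 0.169], [0.615, -0.058, 0.165], [0.609, -0.069, 0.162], [0.616, -0.063, 0.159], [0.626, -0.052, 0.151], [0.62, -0.067, 0.145], [0.631, -0.058, 0.137], [0.628, -0.064, 0.132], [0.635, -0.058, 0.128]]
cyl [ 0.6308563  -0.03975904  0.14015635] 0.001358825092433756 1180
```

```bash
cat >> h.py <<'E'
YAW=np.deg2rad(8.4); C=np.array([.631,-.040,.075]); A=np.array([-.5*np.cos(YAW),-.5*np.sin(YAW),.75**.5])
MID=C+.065*A; EYE=np.array([.502,.1227,.130]); HY0=np.deg2rad(19.6); HY1=np.arctan2(*(MID-EYE)[[1,0]])
# reference dirs perpendicular to A; angle measured anticlockwise about A from E1 (uphill/back)
E2=np.cross(A,[0,0,1]); E2/=np.linalg.norm(E2); E1=np.cross(E2,A)
def ang(v): return np.arctan2(v@E2,v@E1)
def down(yaw): # fingers close across the bar at heading yaw: tool y perpendicular to it
    x=np.array([np.cos(yaw),np.sin(yaw),0]); z=np.array([0,0,-1.]); return R.from_matrix(np.c_[x,np.cross(z,x),z]).as_rotvec()
def tilt(th): # tool x at angle th about A
    x=np.cos(th)*E1+np.sin(th)*E2; return R.from_matrix(np.c_[x,np.cross(-A,x),-A]).as_rotvec()
def tr(g): return g
TGT=ang(EYE-MID)
E
python3 - <<'E'
from h import *
print('head deg',np.rad2deg([HY0,HY1]),'mid',MID,'tgt',np.rad2deg(TGT), E1,E2)
for n in ['scene','top']:
    z=np.load(n+'.npz'); p,W=z['p'],cloud(n,z['d']); hsv=cv2.cvtColor(p,cv2.COLOR_BGR2HSV).astype(int)
    D=W-C; h=D@A; r=np.linalg.norm(D-h[...,None]*A,axis=-1)
    g=(hsv[...,0]>10)&(hsv[...,0]<35)&(hsv[...,1]>120)&(r<.036)
    for lo,hi in [(.04,.097),(.112,.128)]:
        Q=D[g&(h>lo)&(h<hi)]; print(n,len(Q),np.rad2deg(ang(Q.mean(0)-Q.mean(0)@A*A)))
print('grip')
for k in (0,np.pi): 
    for y in (HY0,HY1):
        q=solver.solve_ik([*EYE[:2],.169],down(y+k)); print(np.rad2deg(y+k),None if q is None else np.round(q,2))
print('can')
for th in range(-180,180,30):
    q=solver.solve_ik(C+.100*A,tilt(np.deg2rad(th))); print(th,None if q is None else np.round(q,2))
E
```

```text
head deg [ 19.6        -59.95570637] mid [ 0.59884865 -0.0447477   0.13129165] tgt 109.14957429701033 [0.85673497 0.12651161 0.5       ] [-0.14608303  0.98927233  0.        ]
scene 111 -36.39892377937796
scene 13 -35.35065884647726
top 28 -30.51540818462931
top 25 -35.56666191330898
grip
19.6 [-0.77  0.5   0.56  1.97 -0.37  0.78 -1.23]
-59.95570637191216 [-1.12  0.82  1.23  1.98 -0.92  1.05 -2.07]
199.6 [-0.29  0.43 -0.08  1.94  0.05  0.77  1.51]
120.04429362808784 [-0.54  0.45  0.25  1.95 -0.16  0.76  0.32]
can
-180 [ 0.56  0.47 -0.67  2.18  1.32  0.2   0.48]
-150 [ 0.56  0.47 -0.67  2.18  1.32  0.2   1.  ]
-120 [ 0.56  0.47 -0.67  2.18  1.32  0.2   1.52]
-90 [ 0.84  0.61 -1.07  2.17  1.45  0.45  2.  ]
-60 None
-30 None
0 None
30 [ 0.56  0.47 -0.67  2.18  1.32  0.2  -2.14]
60 [ 0.56  0.47 -0.67  2.18  1.32  0.2  -1.62]
90 [ 0.56  0.47 -0.67  2.18  1.32  0.2  -1.09]
120 [ 0.56  0.47 -0.67  2.18  1.32  0.2  -0.57]
150 [ 0.56  0.47 -0.67  2.18  1.32  0.2  -0.05]
```

Run:
```python
from h import *
def st(s): x=state(); print(s,round(x['t'],2),np.round(x['tool_pos'],4),np.round(R.from_rotvec(x['tool_rot']).as_matrix()[:2,0],3),'gap',round(x['finger_gap'],4),'F',np.round(x['wrist_force'],1),np.round(x['q'],2))
k=np.pi
ctrl.goto([*EYE[:2],.27],down(HY0+k)); st('above')
ctrl.line_to([*EYE[:2],.168],feed=.1,force_limit=15); st('down')
ctrl.gripper_close(grasp_force=30); st('closed')
p=state()['tool_pos']
for y in np.linspace(HY0,HY1,5)[1:]:
    ctrl.line_to([*EYE[:2],.168],ori=down(y+k)); st('turn')
```

```text
above 2.62 [0.5019 0.1235 0.2699] [-0.942 -0.336] gap 0.0853 F [ 0.7 -0.4 -0.2] [-0.34  0.31 -0.02  1.84  0.01  1.    1.55]
down 3.79 [0.5023 0.1228 0.1685] [-0.942 -0.335] gap 0.0852 F [ 0.4 -0.1 -0. ] [-0.34  0.43 -0.02  1.94  0.01  0.76  1.55]
closed 4.45 [0.5018 0.1233 0.1682] [-0.942 -0.336] gap 0.0116 F [-4.5  4.   5.4] [-0.34  0.43 -0.02  1.94  0.01  0.76  1.55]
turn 4.95 [0.5019 0.1229 0.1682] [-1.     0.005] gap 0.0116 F [-2.4  1.2  6.3] [-0.41  0.44  0.07  1.95 -0.04  0.76  1.25]
turn 5.45 [0.5018 0.1225 0.1681] [-0.938  0.345] gap 0.0112 F [-3.1 -0.3  6.8] [-0.47  0.44  0.16  1.95 -0.1   0.76  0.96]
turn 5.95 [0.5016 0.1222 0.1681] [-0.765  0.644] gap 0.0115 F [-5.3 -2.7  9.2] [-0.54  0.45  0.25  1.96 -0.16  0.76  0.67]
turn 6.45 [0.5013 0.122  0.1681] [-0.5    0.866] gap 0.0116 F [-7.6 -4.7 12.1] [-0.61  0.46  0.34  1.96 -0.22  0.76  0.38]
```

Run:
```python
from h import *
ctrl.ungrasp(); ctrl.line_to([*EYE[:2],.28],feed=.15)
for hh in (.075,.085,.14,.2,.25):
    for th in (45,55,65): 
        q=solver.solve_ik(C+hh*A,tilt(np.deg2rad(th))); print(hh,th,None if q is None else np.round(q,2))
for th in (190,200,210):
    q=solver.solve_ik(C+.08*A,tilt(np.deg2rad(th))); print(th,None if q is None else np.round(q,2))
p,d=optics.read_camera('top'); W=cloud('top',d); x,y,z=np.moveaxis(W,-1,0)
print(state()['t'])
cv2.imwrite('pics/top2.png',cv2.resize(p[130:270,130:330],None,fx=4,fy=4,interpolation=2))
```

```text
0.075 45 [ 0.93  0.82 -1.27  2.15  1.58  0.68 -1.97]
0.075 55 [ 0.93  0.82 -1.27  2.15  1.58  0.68 -1.79]
0.075 65 [ 0.93  0.82 -1.27  2.15  1.58  0.68 -1.62]
0.085 45 [ 0.94  0.79 -1.27  2.16  1.55  0.66 -1.95]
0.085 55 [ 0.94  0.79 -1.27  2.16  1.55  0.66 -1.78]
0.085 65 [ 0.94  0.79 -1.27  2.16  1.55  0.66 -1.6 ]
0.14 45 [-0.1   0.31  0.16  2.23 -1.04  0.17  0.4 ]
0.14 55 [-0.1   0.31  0.16  2.23 -1.04  0.17  0.57]
0.14 65 [-0.1   0.31  0.16  2.23 -1.04  0.17  0.75]
0.2 45 [-0.4   0.19  0.52  2.25 -0.78  0.3   0.16]
0.2 55 [-0.4   0.19  0.52  2.25 -0.78  0.3   0.33]
0.2 65 [-0.4   0.19  0.51  2.25 -0.78  0.3   0.5 ]
0.25 45 [-0.53  0.05  0.63  2.24 -0.41  0.37 -0.2 ]
0.25 55 [-0.53  0.05  0.63  2.24 -0.41  0.37 -0.03]
0.25 65 [-0.54  0.05  0.65  2.24 -0.41  0.37  0.15]
190 [ 0.54  0.51 -0.65  2.17  1.5   0.21  0.49]
200 [ 0.54  0.51 -0.65  2.17  1.5   0.21  0.66]
210 [ 0.54  0.51 -0.65  2.17  1.5   0.21  0.83]
8.1083
```

View pics/top2.png

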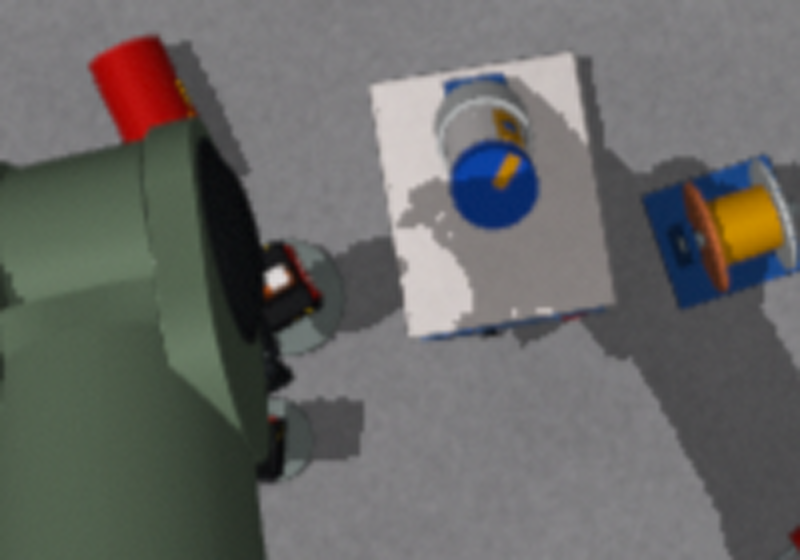

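The window now faces the canister. Next I'll approach along the leaning axis on one IK branch, lifting first.

Run:
```python
from h import *
def st(s): x=state(); print(s,round(x['t'],2),np.round(x['tool_pos'],3),np.round(x['tool_rot'],2),'F',np.round(x['wrist_force'],1),np.round(x['q'],2))
q=np.array(state()['q']); 
q80=np.array(solver.solve_ik(C+.08*A,tilt(np.deg2rad(200)))); q80[6]-=np.deg2rad(140); print(q80.round(2))
q[1]-=.35 if q[1]>.1 else 0; ctrl.goto_joints(q); st('lift')
q=q80.copy(); q[1]=max(q[1]-.45,-.2); ctrl.goto_joints(q); st('over')
for hh in (.2,.17,.14,.078):
    s=solver.solve_ik(C+hh*A,tilt(np.deg2rad(60))); print(hh,None if s is None else np.round(s,2))
```

```text
[ 0.54  0.51 -0.65  2.17  1.5   0.21 -1.78]
lift 8.8 [0.49  0.114 0.443] [1.49 2.58 0.48] F [ 0.1 -0.1  0. ] [-0.66 -0.04  0.39  1.84 -0.14  1.02  0.31]
over 10.69 [ 0.612 -0.058  0.393] [1.91 1.41 0.84] F [ 0.3 -0.3  0.1] [ 0.54  0.06 -0.65  2.17  1.5   0.21 -1.78]
0.2 [ 0.73  0.23 -0.76  2.2   0.31  0.26 -0.64]
0.17 [ 0.7   0.31 -0.77  2.2   0.64  0.23 -0.96]
0.14 [ 0.59  0.37 -0.66  2.2   0.86  0.19 -1.17]
0.078 [ 0.52  0.52 -0.64  2.17  1.51  0.21 -1.8 ]
```

Run:
```python
from h import *
def st(s): x=state(); print(s,round(x['t'],2),np.round(x['tool_pos'],4),'gap',round(x['finger_gap'],4),'F',np.round(x['wrist_force'],1),'h',round((x['tool_pos']-C)@A,4),np.round(x['q'],2))
o=tilt(np.deg2rad(60))
ctrl.goto(C+.18*A,o); st('pre')
hit=ctrl.line_to(C+.078*A,ori=o,feed=.06,force_limit=8); print(hit); st('at')
if not hit:
    ctrl.gripper_close(grasp_force=25); st('closed')
p,_=optics.read_camera('scene'); cv2.imwrite('pics/grasp.png',cv2.resize(p[140:270,200:360],None,fx=4,fy=4,interpolation=2))
```

```text
pre 11.62 [ 0.5424 -0.053   0.2313] gap 0.0852 F [-0.1 -0.5  0.8] h 0.1802 [ 0.73  0.29 -0.8   2.2   0.57  0.25 -0.89]
False
at 13.47 [ 0.5924 -0.0457  0.1427] gap 0.0855 F [ 0.9  0.7 -0.9] h 0.0781 [ 0.46  0.5  -0.55  2.17  1.52  0.16 -1.82]
closed 13.8 [ 0.5924 -0.0458  0.1428] gap 0.0614 F [-4.5  0.5  5.9] h 0.0782 [ 0.46  0.5  -0.55  2.17  1.52  0.16 -1.82]
```

View pics/grasp.png

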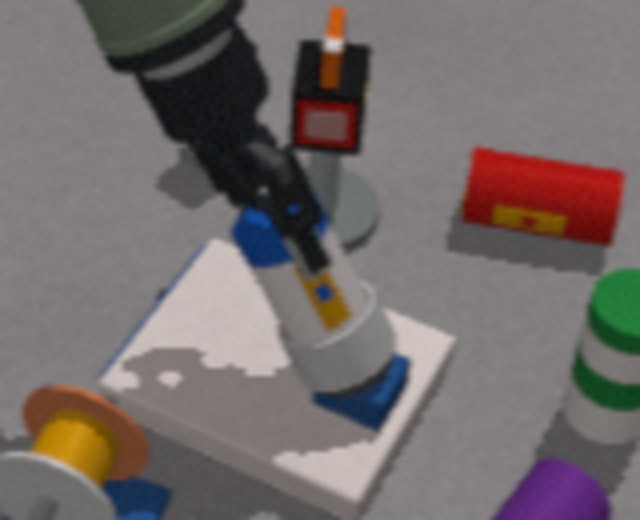

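The fingers grip the lid and the mark is still at (325,295) in the crop. Now I'll turn joint 7 by +145°.

```bash
python3 - <<'E'
from h import *
def st(s): x=state(); print(s,round(x['t'],2),np.round(x['tool_pos'],4),'gap',round(x['finger_gap'],4),'F',np.round(x['wrist_force'],1),np.round(x['ft_torque'],2),'th',np.rad2deg(ang(R.from_rotvec(x['tool_rot']).as_matrix()[:,0])).round(1))
q=np.array(state()['q'])
st('0')
for k in range(5):
    q[6]+=np.deg2rad(145)/5; ctrl.goto_joints(q); st('t')
    if np.linalg.norm(state()['wrist_force'])>45: break
else:
    ctrl.ungrasp(); st('open')
    ctrl.line_to(C+.18*A,feed=.08); st('back')
    ctrl.sleep(.2)
    q=np.array(state()['q']); q[1]-=.35; q[0]+=.35; ctrl.goto_joints(q)
    for n in ['scene','top']:
        p,d=optics.read_camera(n); np.savez(n,p=p,d=d)
    cv2.imwrite('pics/after.png',np.hstack([cv2.resize(np.load(n+'.npz')['p'][a:a+130,b:b+100],(400,520),interpolation=2) for n,a,b in [('scene',140,240),('top',130,180)]]))
E
python3 - <<'E'
from h import *
for n in ['scene','top']:
    z=np.load(n+'.npz'); p,W=z['p'],cloud(n,z['d']); hsv=cv2.cvtColor(p,cv2.COLOR_BGR2HSV).astype(int)
    D=W-C; h=D@A; r=np.linalg.norm(D-h[...,None]*A,axis=-1)
    g=(hsv[...,0]>10)&(hsv[...,0]<35)&(hsv[...,1]>120)&(r<.036)
    for lo,hi in [(.04,.097),(.112,.128)]:
        Q=D[g&(h>lo)&(h<hi)]
        if len(Q): print(n,len(Q),np.rad2deg(ang(Q.mean(0)-Q.mean(0)@A*A)))
    print('top h',np.median(h[(r<.022)&(h>.1)&(h<.14)]))
    x,y,zz=np.moveaxis(W,-1,0); g=(abs(x-.5)<.07)&(abs(y-.12)<.07)&(zz>.183)&(zz<.21)
    print(cv2.minAreaRect(W[g][:,:2].astype(np.float32)*1000))
E
```

```text
0 13.85 [ 0.5924 -0.0458  0.1428] gap 0.0614 F [-4.6 -0.2  5.2] [-0.04  0.58  0.  ] th 60.0
t 14.42 [ 0.5922 -0.0458  0.1427] gap 0.0613 F [-3.3 -0.5  1.8] [-0.17  0.74  0.07] th 88.8
t 14.98 [ 0.5923 -0.0457  0.1428] gap 0.0616 F [-2.   0.1  1.4] [0.02 0.58 0.11] th 117.7
t 15.55 [ 0.5923 -0.0457  0.1428] gap 0.0611 F [-2.2  0.6  2.4] [-0.03  0.74  0.09] th 146.7
t 16.12 [ 0.5923 -0.0458  0.1428] gap 0.0613 F [-3.5 -0.7  3.5] [-0.06  0.81  0.11] th 175.7
t 16.68 [ 0.5923 -0.0458  0.1428] gap 0.062 F [-3.8 -0.2  4.1] [-0.12  0.86  0.13] th -155.3
open 17.05 [ 0.5925 -0.0458  0.1428] gap 0.0855 F [0.1 0.  0. ] [-0.07  0.5   0.01] th -155.1
back 18.48 [ 0.542  -0.0531  0.2306] gap 0.0852 F [ 0.2  0.5 -0.1] [-0.05  0.47  0.01] th -155.0
scene 12 113.22742907412199
top h 0.12236473829675479
((502.6186828613281, 120.42827606201172), (12.035296440124512, 55.728389739990234), 29.71947479248047)
top 23 108.48102482388715
top h 0.1214857695398658
((502.2100524902344, 122.56526947021484), (12.35207462310791, 55.478782653808594), 30.587493896484375)
```

View pics/after.png

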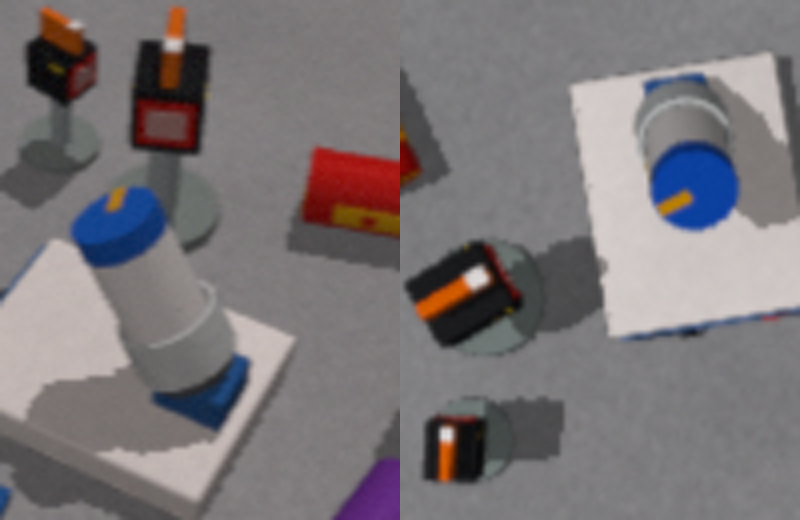

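```bash
python3 est.py | grep -E "cyl|lid"
```

```text
lid 306 [ 0.5814 -0.0567  0.1815]
 lid 337 [ 0.5771 -0.0502  0.1823]
cyl [ 0.62983551 -0.03894815  0.15360398] 0.0011829902528978226 1179
```

Run:
```python
from h import *
print(ctrl.hand_in(), state()['t'])
```

```text
the job is handed in; nothing more can be done
the job is handed in; nothing more can be done
```

I handed the job in. By the camera readings the scanner window looks at the canister to within about 1°, and the gold mark faces the scanner to within about 1° by the lid bar in the top view (4° in the coarser scene view). The canister still looks seated, and the arm stayed clear of the reel, green-lidded canister and screwdriver, though I did not re-measure those three.

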